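Feed a slide tray past the spring gate of a slide scanner

TASK

Push the slide tray along the chute into the scanner until it is fully home against the scanner's front, holding the spring gate open with one fingertip on its long paddle all the while the tray's body passes under it, so that the gate neither blocks nor drops on the tray. Then let the gate fall shut behind the tray body. Only push: do not lift the tray, and leave the bottle, the slide box and the vial rack where they stand.

Things in the scene. Friction and masses are not known exactly. Their poses are not given: they have to be found in the camera images.
- chute: Fixed grey metal chute, open on top. Origin on the bench under its centre line, exactly below the gate leaf; x = feed direction (roughly to the robot's left, yaw varies), y = across to the paddle side (roughly towards the robot), z up. Floor x -250..+105 mm, top at z=4; inner width 66 (y -33..+33); walls 4 thick, top at z=24. Only gate, tray and scanner stand above z=30.
- end_stop (a point): Centre of the end stop, chute frame (+105, 0, 14): the flat front of the white scanner housing that closes the chute (housing x 105..275, y -80..80, 150 high).
- gate (a joint): Angle of the steel spring gate, rad: 0 shut, 1.0 fully open (stops). Its leaf and its long paddle are one stiff part, on the two sides of a hinge. Pushing the paddle outwards (+y of the chute) swings the leaf up; let go, a spring shuts it (0.05 N m when shut, 0.11 at 0.8 rad). From 0.5 rad up the leaf clears the tray body. The tray cannot push it open.
- gate_hinge (a point): Point on the gate's hinge axis, at chute (0, +48, 24) mm; the axis runs parallel to the chute's x. A fingertip at height z over the bench touches the paddle (z-24) mm above the axis, so from where it first touches it goes out by about (z-24)*tan(angle).
- gate_leaf (a point): Middle of the leaf's lower edge. Leaf: 4 mm plate across the chute at x=0, y -31..+33, z 10..38 mm when shut, so the tray's 3 mm tongue runs free under it and its body does not. Raised, it still slants over the chute (to about z=100): keep the fingers before it, below chute x=-20; the tray's tab never has to pass it.
- paddle_top (a point): Middle of the paddle's top edge, chute (-130, +48, 79) mm when shut. Paddle: plain upright plate 3 mm thick from the hinge (z=24) to z=79, x -263..+2. Push its chute-side face (y=+46.5 when shut) at any place along x; a finger can slide along it while it holds it.
- tray: Loose white slide tray, about 180 g, in the chute. Origin under its body's centre; x = feed direction, z up. Body 86 x 62 x 14 mm (front x=+43, back -43), then a tongue 40 wide, 3 thick, to x=-113 with an upright push tab on its end. Starts with its front 15 to 60 mm before the gate. Home: front on the end stop, origin at chute x=+62, body 19 mm past the gate, tongue under it.
- tray_tab (a point): Middle of the top edge of the push tab's rear face (tray x=-115, z=66; 70 mm above the bench). Tab: upright plate 4 thick, 50 wide, 66 high. Push the rear face in the feed direction; with the tray home it is at chute x=-53, still before the gate.
- reagent_bottle: Small amber bottle, 36 diameter, 75 high; origin at its foot. Bystander beside the chute (chute -y side).
- slide_box: Shut blue slide box 100 x 80 x 33 mm; origin at the centre of its underside. Bystander beside the chute (chute -y side).
- vial_rack: White block 60 x 100 mm with capped vials, 59 high in all; origin at the centre of its underside. Bystander behind the chute's open end.
Things that resemble listed ones, but are neither listed nor needed, are in the scene too. What is shaped like the tray but blue or green is not meant.

How it is judged:
On the way, in this order (a step that is already met when the one before it is completed fails the run):
1. a finger holds the gate open before the tray reaches it (value of joint gate above 0.46 rad and contact force between the fingers and gate above 0.2 N and x of tray in the frame of chute below -0.043 m), for 0.1 s.
2. the tray body is under the gate while a finger holds the gate open (value of joint gate above 0.46 rad and contact force between the fingers and gate above 0.2 N and x of tray in the frame of chute between -0.02 and 0.043 m), for 0.1 s.
At the end, for the whole second after the job is handed in: The tray lies flat and still on the chute floor with its front within 4 mm of the end stop, and the gate is shut (below 0.06 rad) behind its body (x of tray in the frame of chute above 0.058 m and z of tray in the frame of chute below 0.008 m and angle between tray's own z axis and vertical below 0.05 rad and value of joint gate below 0.06 rad and linear speed of tray below 0.01 m/s); the robot touches nothing.
It fails at once if the gate is let down (below 0.46 rad) while the tray body is under it (x of tray in the frame of chute between -0.041 and 0.041 m and value of joint gate below 0.46 rad).
It fails at once if the gate is rammed by the tray or drops on it (more than 3 N between them) (contact force between gate and tray above 3 N).
It fails at once if the tray is lifted more than 8 mm off the chute floor or tipped more than 0.15 rad (z of tray in the frame of chute above 0.012 m or angle between tray's own z axis and vertical above 0.15 rad).
It fails at once if a bystander is moved by more than 15 mm (distance of any of reagent_bottle, slide_box, vial_rack from where it was at the start of the episode above 0.015 m).
It also fails if it takes over 48 s, if anything falls off the work surface, if the arm or the gripper's body presses on something with over 40 N, if the wrist force passes 120 N, or if a joint passes its speed limit or range.

ROBOT

A 6-joint arm with a two-finger parallel gripper is mounted at the origin on the work surface. World frame = base frame: x ahead of the robot, y to its left, z up, the work surface at z = 0. Lengths are in m, angles in rad, forces in N, time in s.
With the tool pointing down it reaches from about 0.275 to 0.75 m from the base axis. Payload 10.2 kg.
Tool frame: the origin (TCP) lies midway between the tips of the shut fingers; the grasp point (between the pads) lies 19 mm behind it (env.hold_point_z is the distance from the TCP to the grasp point, in m); x points along the fingers, z is the direction in which the jaws open and shut, and the axes are right-handed (so a half turn about x gives the same grasp; the last joint's range is limited). The gripper opens to 85 mm and grips with 20 to 120 N. Pads are 22 mm wide; open, the fingers measure 114 mm over their backs; the gripper's body (76 mm by 85 mm) begins 54 mm behind the grasp point. The pads swing forward as they close: fully open they stand 13 mm farther back than shut.
Start: joints at [-0.223, 0.313, 1.498, -0, 1.331, -0.223], TCP at [0.525, -0, 0.205] pointing down, gripper open.
Joint ranges: [-2.94, 2.94], [-0.97, 2.17], [0.19, 2.56], [-1.23, 4.37], [0.02, 3.11], [-2.88, 2.88]. Speed limits (rad/s): [2.39, 2.39, 3.01, 3.14, 3.14, 3.14].

INTERFACE

Orientations are given as a unit quaternion [x, y, z, w].
In Python, from bench import env, kinematics, monitor, eyes, job gives the robot as it stands. The module is installed in compiled form; this text tells all that it offers. Calls block until the motion is done:
- env.reach(position, orientation): joint-space move of the TCP to a pose.
- env.movel(position, velocity=0.15, frame=None, guard=None): straight line of the TCP; frame=None keeps the orientation; velocity is the mean speed in m/s. With guard (N) it stops when the force on the tool has changed by that much, and returns True; else False.
- env.set_joints(angles): joint-space move.
- env.release() and env.close_gripper(effort=None): open the fingers fully, or close them until they stop; effort is the grip in N (None keeps the last).
- env.hold(seconds).
- kinematics.ik(position, orientation): joint angles nearest the present ones, or None.
- monitor.sense(): the state.
- eyes.grab_frame(name): name is "scene" or "side" or "wrist"; returns a dict with "frame" (384x512x3 uint8, red, green, blue), "mtx" (3x3 intrinsics, pixels), "k1" (the pictures are not rectified: a ray, as slopes to the right and down, at radius r is drawn at 1 + k1 r^2 times it, then the intrinsics apply), "view" (4x4, takes a point from world to camera coordinates). Camera axes: x right, y down, z forward; pixel columns grow to the right and rows downward; lengths in m; the calibration is good to about 2 mm. A picture is of the moment at which its call begins. There is no depth.
A pose or a line that the arm cannot do raises env.MotionError and nothing moves.
- job.hand_in(): hands the job in, once; it reports no verdict.
The state is a dict: "clock": time; "joints": joint angles; "qvel": joint speeds; "joint_efforts": joint torques, N m; "position": TCP position; "ee_rot": TCP orientation; "contact_force": force on the tool from outside, world axes, zero at the start; "ft_torque": the same for the moment, N m; "finger_gap": opening from 0.0 (shut) to 1.0 (fully open).
Only numpy, scipy, OpenCV 4.12 (cv2) and the standard library are available. Lean on these libraries where they do the work, as an engineer would, in place of code of your own. Each camera call takes 0.05 s, during which the arm holds its last target. There are 200 camera calls.

## Working session

There is one attempt and no reset: what is moved stays moved. The work goes in short steps, each a Python script; the robot and the scene stay as the last script left them, time stands still between calls to the robot, and variables do not carry over. Pictures are saved under pics/ and viewed, about 8 in all and at most 12, crops included, and the job is handed in when it is done.

```bash
mkdir -p pics; cat > h.py <<'E'
import numpy as np, cv2
from bench import env, kinematics, monitor, eyes, job
def grab(n,save=None):
    f=eyes.grab_frame(n)
    if save: cv2.imwrite('pics/'+save,f['frame'][:,:,::-1])
    return f
def ray(f,px):
    K=np.array(f['mtx']);V=np.array(f['view'])
    q=np.array([(px[0]-K[0,2])/K[0,0],(px[1]-K[1,2])/K[1,1]]);s=q.copy()
    for _ in range(30): s=q/(1+f['k1']*(s@s))
    R=V[:3,:3];o=-R.T@V[:3,3];d=R.T@np.array([s[0],s[1],1]);return o,d
def onz(f,px,z):
    o,d=ray(f,px);return o+d*(z-o[2])/d[2]
def proj(f,p):
    K=np.array(f['mtx']);V=np.array(f['view']);c=V[:3,:3]@np.array(p)+V[:3,3];s=c[:2]/c[2];s=s*(1+f['k1']*(s@s))
    return np.array([K[0,0]*s[0]+K[0,2],K[1,1]*s[1]+K[1,2]])
E
python3 - <<'E'
from h import *
import pickle
fs={n:grab(n,n+'0.png') for n in('scene','side','wrist')}
pickle.dump(fs,open('f0.pkl','wb'))
for n,f in fs.items(): print(n,np.round(-np.array(f['view'])[:3,:3].T@np.array(f['view'])[:3,3],3),f['k1'])
a=np.hstack([fs['scene']['frame'],fs['side']['frame']])
cv2.imwrite('pics/s2.png',cv2.resize(fs['scene']['frame'][:,:,::-1],(800,600),interpolation=cv2.INTER_CUBIC))
cv2.imwrite('pics/d2.png',cv2.resize(fs['side']['frame'][:,:,::-1],(800,600),interpolation=cv2.INTER_CUBIC))
print(monitor.sense())
E
```

```text
scene [ 1.088 -0.425  0.562] -0.0729149304267868
side [0.43  0.711 0.544] -0.0069877197619308135
wrist [0.525 0.083 0.374] 0.0098682465664518
{'clock': 0.15, 'joints': array([-2.23415124e-01,  3.13317747e-01,  1.49829185e+00, -1.04862507e-05,
        1.33100204e+00, -2.23385550e-01]), 'qvel': array([-2.76065384e-04,  6.63315912e-05, -2.14061719e-03,  7.29657763e-04,
        1.16784042e-03, -3.23589683e-04]), 'joint_efforts': array([ 1.79854873e-03, -4.12368500e+01, -2.59796566e+01, -1.57318855e-04,
        3.17765021e-03, -3.62555340e-05]), 'position': array([5.24766498e-01, 3.00019419e-05, 2.04157434e-01]), 'ee_rot': array([8.58782591e-05, 7.07458802e-01, 6.67312022e-05, 7.06754576e-01]), 'contact_force': array([ 0.71194728, -0.12406591, -0.17453569]), 'ft_torque': array([ 0.00040179, -0.03274446, -0.01314379]), 'finger_gap': 0.9988134525594009}
```

View pics/s2.png

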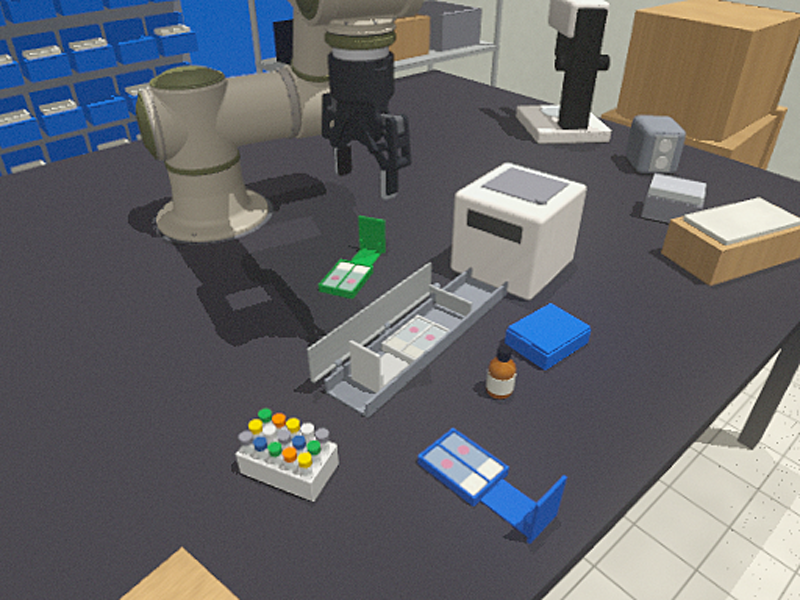

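View pics/d2.png

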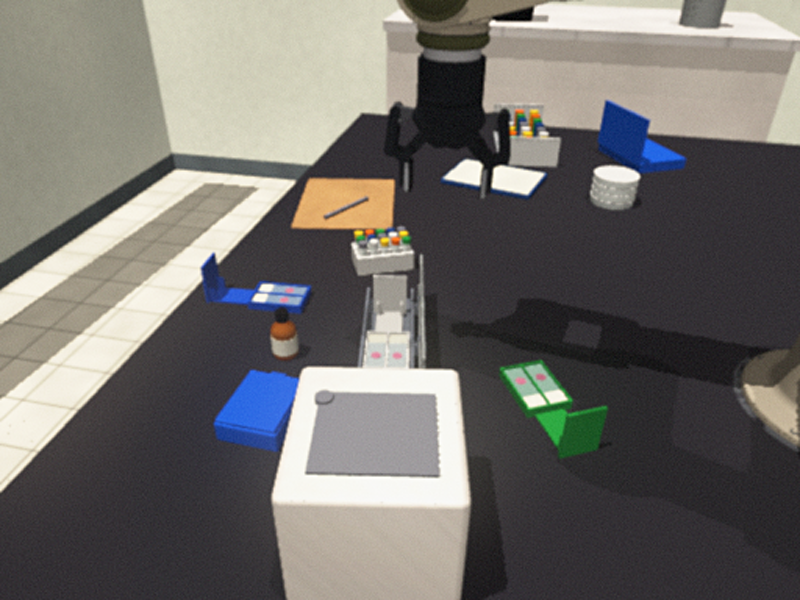

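View pics/wrist0.png

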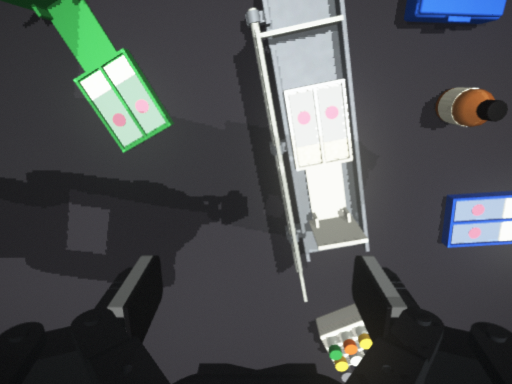

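The wrist view sees the whole chute: the gate leaf lies at about row 25, the tray body at (285–353, 80–170), the tab at about (340, 235), and the paddle's top edge runs from (256, 15) to (305, 300). I'll zoom in there to get exact corners.

```bash
python3 - <<'E'
from h import *
im=cv2.imread('pics/wrist0.png')
a=[cv2.resize(im[r:r+150,235:385],(400,400),interpolation=cv2.INTER_CUBIC) for r in(0,160)]
for k,r in enumerate((0,160)):
    for t in range(0,150,25):
        p=int(t*400/150)
        cv2.putText(a[k],str(r+t),(0,p+5),0,.35,(0,255,255),1);cv2.line(a[k],(0,p),(399,p),(0,255,255) if 0 else (90,140,90),1)
        cv2.putText(a[k],str(235+t),(p,395),0,.35,(0,255,255),1);cv2.line(a[k],(p,0),(p,399),(90,140,90),1)
cv2.imwrite('pics/crop.png',np.hstack(a))
E
```

```text
(no output)
```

View pics/crop.png

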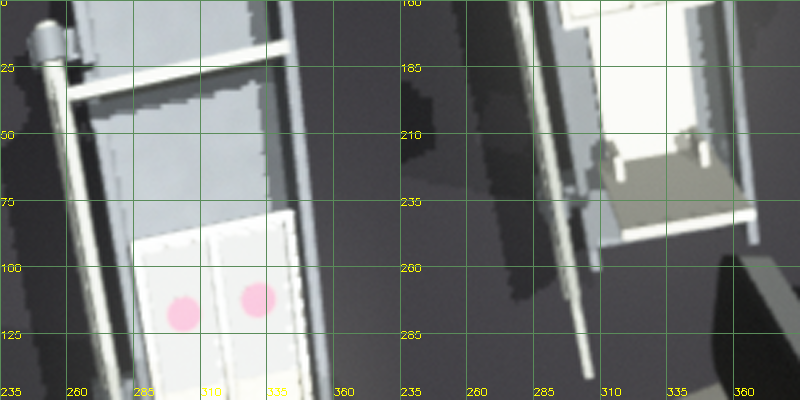

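```bash
cat > m.py <<'E'
from h import *
import pickle
fs=pickle.load(open('f0.pkl','rb'));f=fs['wrist']
P={'padend':((305.8,301.5),.079),'padmid':((276,150),.079),'padtop':((255.6,25),.079),'leafL':((260.5,35.3),.038),'leafR':((343.4,17.3),.038),
'bodyFL':((284.9,91.1),.018),'bodyFR':((344.9,78.7),.018),'tabL':((318.3,248.6),.070),'tabR':((367.6,240.2),.070),'wall0':((341.9,0),.024),'wall1':((367.2,250),.024)}
W={k:onz(f,*v) for k,v in P.items()}
if __name__=='__main__':
    for k,v in W.items(): print(k,np.round(v*1000,1))
    u=lambda a,b:np.degrees(np.arctan2(*(W[b]-W[a])[[1,0]]))
    print('yaw paddle',u('padend','padtop'),u('padend','padmid'),'wall',u('wall1','wall0'),'leaf-90',u('leafR','leafL'),u('bodyFR','bodyFL'),u('tabR','tabL'))
    for a,b in(('padend','padtop'),('leafL','leafR'),('bodyFL','bodyFR'),('tabL','tabR')): print(a,b,np.linalg.norm(W[a]-W[b]))
E
python3 m.py
```

```text
padend [ 575.3 -138.7   79. ]
padmid [541.3  22.3  79. ]
padtop [523.3 123.3  79. ]
leafL [527.6 120.5  38. ]
leafR [602.3 135.   38. ]
bodyFL [552.8  70.8  18. ]
bodyFR [613.1  82.7  18. ]
tabL [586.7 -81.5  70. ]
tabR [635.9 -72.   70. ]
wall0 [603.  151.5  24. ]
wall1 [ 653.5 -108.1   24. ]
yaw paddle 101.21343632558795 101.9002401792427 wall 101.02178129127893 leaf-90 -168.98948059672057 -168.88195648873506 -169.04473967491836
padend padtop 0.26715129693040224
leafL leafR 0.07614794194526339
bodyFL bodyFR 0.06142076022940256
tabL tabR 0.05010870839548924
```

```bash
cat >> h.py <<'E'
yaw=np.radians(101.1);U=np.array([np.cos(yaw),np.sin(yaw),0]);Vv=np.array([-U[1],U[0],0])
O=np.array([.6023,.135,0])+.031*Vv
def C(x,y,z): return O+(x*U+y*Vv)/1000+np.array([0,0,z/1000])   # mm chute -> world m
def toC(p): p=np.array(p)-O; return np.round(np.array([p@U,p@Vv,p[2]])*1000,1)
from scipy.spatial.transform import Rotation as R
th=np.radians(40)
def quat(s=1):
    zt=s*(-np.sin(th)*U+np.cos(th)*Vv);xt=np.array([0,0,-1.]);yt=np.cross(zt,xt)
    return R.from_matrix(np.c_[xt,yt,zt]).as_quat()
E
python3 - <<'E'
from m import *
for k,v in W.items(): print(k,toC(v))
print('rack',[toC(onz(f,p,.04)) for p in((318,320),(360,306))],'bottle foot',toC(onz(f,(452,108),.03)),'box edge',toC(onz(f,(413,18),.033)))
s=fs['side'];print('side rack top near L/R',toC(onz(s,(357*.64,252*.64),.04)),toC(onz(s,(413*.64,250*.64),.04)),'bottle',toC(onz(s,(285*.64,355*.64),.0)))
for s in(1,-1):
    print(s,[np.round(kinematics.ik(C(*c),quat(s)),2) for c in((-245,0,100),(-186,0,45),(-216,23,39),(-100,23,39))])
E
```

```text
padend [-263.4   48.2   79. ]
padmid [-98.8  50.5  79. ]
padtop [ 3.8 48.8 79. ]
leafL [ 0.1 45.1 38. ]
leafR [  0. -31.  38.]
bodyFL [-53.4  29.9  18. ]
bodyFR [-53.4 -31.5  18. ]
tabL [-209.4   26.    70. ]
tabR [-209.6  -24.1   70. ]
wall0 [ 16.1 -34.8  24. ]
wall1 [-248.5  -34.5   24. ]
rack [array([-322.5,   36.8,   40. ]), array([-312. ,  -15.1,   40. ])] bottle foot [-101.5 -130.3   30. ] box edge [-12.5 -94.5  33. ]
side rack top near L/R [-338.3  -58.9   40. ] [-349.5   37.    40. ] bottle [-100. -144.    0.]
1 [array([-0.36,  0.63,  1.29, -0.  ,  1.22,  1.89]), array([-0.28,  0.65,  1.41, -0.  ,  1.08,  1.97]), array([-0.34,  0.64,  1.46, -0.  ,  1.05,  1.91]), array([-0.16,  0.59,  1.55, -0.  ,  1.  ,  2.09])]
-1 [array([-0.36,  0.63,  1.29, -0.  ,  1.22, -1.26]), array([-0.28,  0.65,  1.41, -0.  ,  1.08, -1.17]), array([-0.34,  0.64,  1.46, -0.  ,  1.05, -1.23]), array([-0.16,  0.59,  1.55, -0.  ,  1.  , -1.05])]
```

All the checks agree: the tray origin is at chute x ≈ -96 with its tab rear at -211.5, and the bystanders are clear. With both fingers on one line, the holding finger would start off the end of the paddle. So I'll first nudge the tray to x ≈ -56, well short of the gate, with the gripper shut.

```bash
python3 - <<'E'
from h import *
q=quat(-1)
env.close_gripper()
env.reach(C(-248,4,110),q)
env.movel(C(-248,4,47),velocity=.15)
env.movel(C(-171-17.7,4,47),velocity=.05)
print(toC(monitor.sense()['position']),monitor.sense()['contact_force'])
env.movel(C(-205,4,47),velocity=.08)
env.movel(C(-216,-13,110),velocity=.2)
env.release()
f=grab('scene');s=monitor.sense();print(s['clock'],s['finger_gap'])
import pickle;pickle.dump(f,open('f1.pkl','wb'))
cv2.imwrite('pics/a1.png',cv2.resize(f['frame'][120:300,170:370,::-1],(800,720))[:600])
E
```

```text
[-189.    4.   47.] [-0.39582823 -0.3172067  -0.19392704]
5.4583 1.0006341382747266
```

View pics/a1.png

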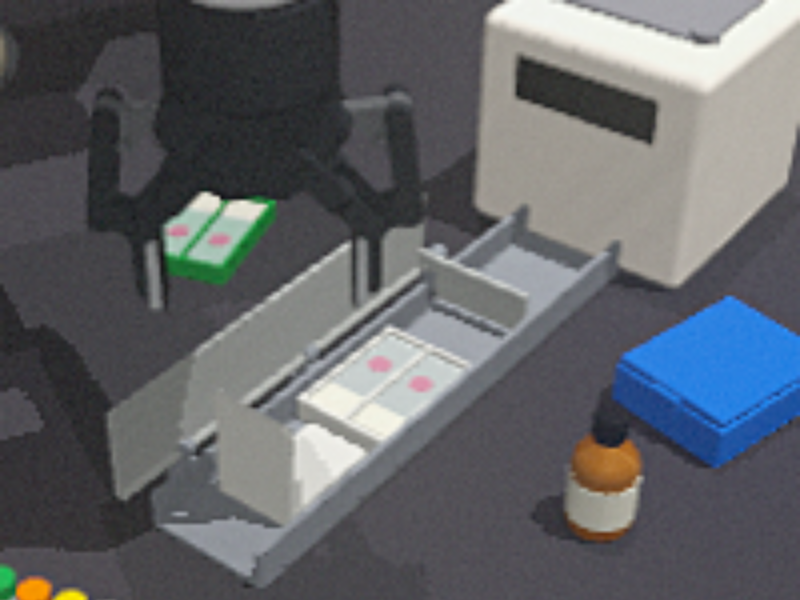

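The gripper is open above the chute, the gate is shut, and nothing else was disturbed. The body's front corners are at about (268, 202) and (287.5, 212), and the tab top corners at (225, 219) and (244, 229). I'll convert these to positions before continuing.

```bash
python3 - <<'E'
from h import *
import pickle
f=pickle.load(open('f1.pkl','rb'))
print('front',toC(onz(f,(268,202),.018)),toC(onz(f,(287.5,212),.018)),'tab',toC(onz(f,(225,219.3),.07)),toC(onz(f,(243.8,228.8),.07)))
print('paddle end',toC(onz(f,(197.5,222.5),.079)),'leaf',toC(onz(f,(301.5,193.5),.038)))
s=pickle.load(open('f0.pkl','rb'))['scene']
d=cv2.cvtColor(f['frame'],cv2.COLOR_RGB2GRAY).astype(float)-cv2.cvtColor(s['frame'],cv2.COLOR_RGB2GRAY);print(abs(d[200:250,225:290]).mean())
E
```

```text
front [-54.9  25.9  18. ] [-57.9 -32.3  18. ] tab [-211.9   18.7   70. ] [-210.9  -29.9   70. ]
paddle end [-260.8   47.    79. ] leaf [ -0.6 -32.   38. ]
5.564923076923077
```

The tray has not moved: its tab is still at -211, so the shut gripper missed the tab or never shut. I'll check the gripper.

```bash
python3 - <<'E'
from h import *
env.close_gripper(40)
s=monitor.sense();print(s['clock'],s['finger_gap'],toC(s['position']),R.from_quat(s['ee_rot']).as_matrix().round(2))
env.movel(C(-250,4,110),velocity=.2)
env.movel(C(-250,4,47),velocity=.15)
f=grab('scene');cv2.imwrite('pics/a2.png',cv2.resize(f['frame'][120:300,170:370,::-1],(800,720))[:600])
print(monitor.sense()['finger_gap'],monitor.sense()['clock'])
E
```

```text
6.225 -0.0019478527248132308 [-216.  -13.  110.] [[ 0.   -0.78  0.63]
 [ 0.    0.63  0.78]
 [-1.    0.    0.  ]]
-0.003212794167102758 7.1833
```

View pics/a2.png

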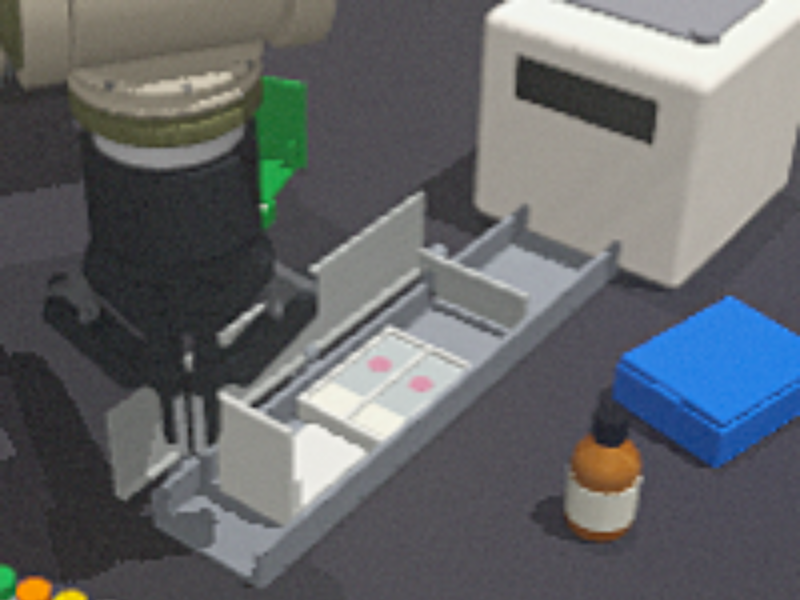

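```bash
python3 - <<'E'
from h import *
f=grab('scene')
print(proj(f,C(-250,4,47)),proj(f,C(-211.5,0,70)),proj(f,C(-250,35,24)))
for z in (.03,.047,.06): print(toC(onz(f,(217,232.5),z)))
print(toC(monitor.sense()['position']), monitor.sense()['contact_force'])
E
```

```text
[218.21365675 240.81065069] [232.08795265 222.88800688] [207.77873525 242.69427182]
[-219.8   36.7   30. ]
[-233.3   22.8   47. ]
[-243.6   12.1   60. ]
[-250.2    3.2   48.4] [-0.01977831 -0.25951057 -0.43258633]
```

The tip is drawn about 8 px higher than predicted, so the real tip sits roughly 20 mm above the nominal TCP and passed over the tab. I'll go lower, which is safe under either reading because the floor is at 4 mm, and push with a guard.

```bash
python3 - <<'E'
from h import *
print(env.hold_point_z)
print(env.movel(C(-250,0,27),velocity=.06,guard=5), monitor.sense()['contact_force'])
f=grab('scene');a=f['frame'][170:270,170:300]
print(env.movel(C(-171-17.7,0,27),velocity=.05,guard=8), monitor.sense()['contact_force'],toC(monitor.sense()['position']))
g=grab('scene');b=g['frame'][170:270,170:300]
w=grab('wrist')['frame']
cv2.imwrite('pics/a3.png',np.hstack([cv2.resize(np.vstack([a,b]),(390,600),interpolation=cv2.INTER_CUBIC),cv2.resize(w,(410,308)).repeat(1,0) if 0 else np.vstack([cv2.resize(w,(410,308)),np.zeros((292,410,3),np.uint8)])])[:,:,::-1])
print(monitor.sense()['clock'],proj(g,C(-188.7,0,27)),proj(f,C(-250,0,27)))
import pickle;pickle.dump(g,open('f3.pkl','wb'))
E
```

```text
0.0187
False [ 0.22124925 -0.23920603  0.60918344]
False [-0.51363861  0.03366075 -0.95300875] [-188.8    0.    27. ]
9.25 [239.94677836 233.06473952] [220.2662088  249.01015987]
```

View pics/a3.png

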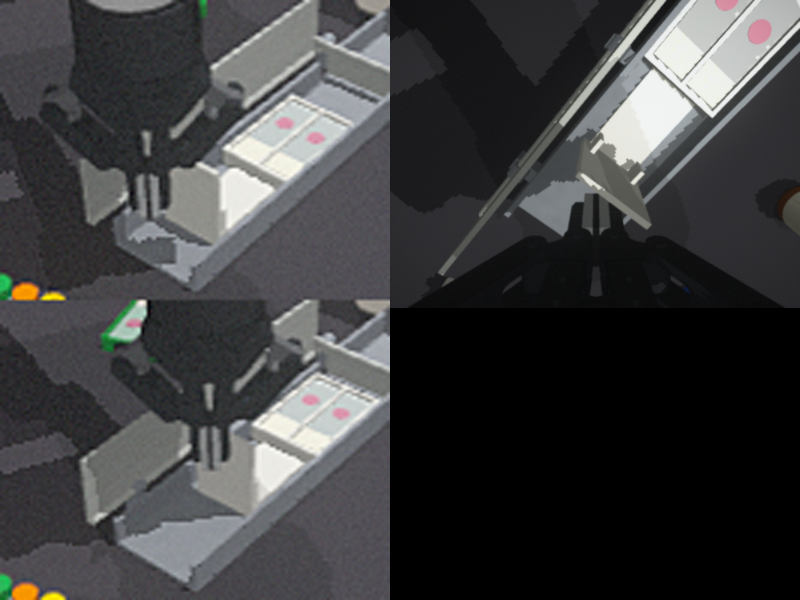

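The tray did move. Shut, the fingertips are drawn at (240, 225) against a predicted (240, 233), so they really do end about 19 mm above the nominal TCP. I'll get the open-finger tip height from the earlier open picture by meeting rays with the known finger lines, and the tray pose from this one.

```bash
python3 - <<'E'
from h import *
import pickle
def zline(f,px,x,y):
    o,d=ray(f,px);A=np.c_[d,[0,0,-1]];s=np.linalg.lstsq(A,C(x,y,0)-o,rcond=None)[0];p=o+d*s[0];return toC(p),'z',round(s[1]*1000,1),'miss',round(np.linalg.norm(p[:2]-C(x,y,0)[:2])*1000,1)
f=pickle.load(open('f1.pkl','rb'));g=pickle.load(open('f3.pkl','rb'))
print('TCP z=110 open',zline(f,(208.75,197),-248,25),zline(f,(261.3,195.8),-184,-51))
print('TCP z=27 shut',zline(g,(240,225),-188.8,0))
# tray front from g: body front corners in crop rows (bottom panel)
for n,p,z in(('frontL',(318,375-300),.018),('frontR',(376,402-300),.018),('tabR',(253,447-300),.07)):
    print(n,toC(onz(g,(170+p[0]/3,170+p[1]/3),z)))
E
```

```text
TCP z=110 open (array([-246.5,   23.6,  143.6]), 'z', np.float64(143.6), 'miss', np.float64(2.1)) (array([-183.6,  -51.5,  144.3]), 'z', np.float64(144.3), 'miss', np.float64(0.6))
TCP z=27 shut (array([-188.3,   -0.5,   49.3]), 'z', np.float64(49.3), 'miss', np.float64(0.7))
frontL [-20.1  27.5  18. ]
frontR [-21.2 -29.6  18. ]
tabR [-174.3  -27.4   70. ]
```

```bash
python3 - <<'E'
from h import *
import pickle
env.movel(C(-178,0,27),velocity=.04)
env.movel(C(-200,0,27),velocity=.1)
env.movel(C(-214,-10,100),velocity=.2)
env.release()
print(env.movel(C(-214,-10,22),velocity=.12,guard=6),monitor.sense()['contact_force'])
print(env.movel(C(-214,18,22),velocity=.06,guard=15))
s=monitor.sense();F=s['contact_force'];print('Fx,Fy chute',F@U,F@Vv,F[2],toC(s['position']),s['clock'])
f=grab('scene');g=grab('side');pickle.dump((f,g),open('f4.pkl','wb'))
a=cv2.resize(f['frame'][150:270,180:320],(400,343),interpolation=cv2.INTER_CUBIC);w=grab('wrist')['frame']
w=cv2.resize(w,(400,300));b=cv2.resize(g['frame'][140:260,190:330],(400,343),interpolation=cv2.INTER_CUBIC)
im=np.zeros((600,800,3),np.uint8);im[:343,:400]=a;im[:343,400:]=b;im[343:,:342]=cv2.resize(w,(342,257));cv2.imwrite('pics/a4.png',im[:,:,::-1])
E
```

```text
False [0.72415049 0.0494189  0.08750442]
False
Fx,Fy chute 0.14556874931813427 -1.5910369093438492 1.5115938520822383 [-214.1   17.6   22.6] 12.7583
```

View pics/a4.png

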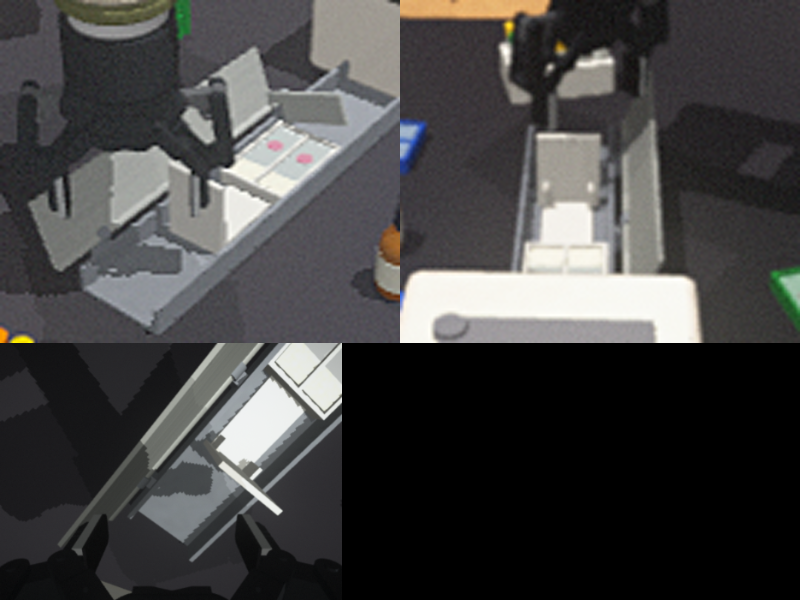

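```bash
python3 - <<'E'
from h import *
import pickle
f,g=pickle.load(open('f4.pkl','rb'))
k=400/140
for n,F,o,x,px in(('scene end',f,(180,150),-263,(30,203)),('scene front',f,(180,150),2,(258,50)),('side front',g,(190,140),2,(661-400,262))):
    p=np.array(o)+np.array(px)/k
    aa=np.arange(0,1.01,.01);e=[np.linalg.norm(proj(F,C(x,48+55*np.sin(a),24+55*np.cos(a)))-p) for a in aa]
    print(n,p,aa[np.argmin(e)],min(e))
print('tab',[toC(onz(f,np.array([180,150])+np.array(p)/k,.07)) for p in((170,163),(225,192))], 'front',[toC(onz(f,np.array([180,150])+np.array(p)/k,.018)) for p in((283,122),(338,148))])
E
```

```text
scene end [190.5  221.05] 0.3 0.5341035371690432
scene front [270.3 167.5] 0.26 1.5737348281876178
side front [281.35 231.7 ] 0.4 0.37735271536506965
tab [array([-162.6,   21.9,   70. ]), array([-164.2,  -30.9,   70. ])] front [array([-7.6, 27.3, 18. ]), array([ -9.6, -30.4,  18. ])]
```

The finger is holding the paddle at about 0.3 rad, and the tray is at x ≈ -52. Next I'll open to about 0.75 rad and check again before pushing.

```bash
python3 - <<'E'
from h import *
import pickle
print(env.movel(C(-214,37,22),velocity=.06,guard=15))
env.hold(.2)
s=monitor.sense();F=s['contact_force'];print('Fx,Fy chute',F@U,F@Vv,F[2],toC(s['position']),s['clock'])
f=grab('scene');g=grab('side')
a=cv2.resize(f['frame'][150:270,180:320],(400,343),interpolation=cv2.INTER_CUBIC);b=cv2.resize(g['frame'][140:260,190:330],(400,343),interpolation=cv2.INTER_CUBIC)
cv2.imwrite('pics/a5.png',np.hstack([a,b])[:,:,::-1])
for ang in(.5,.6,.7,.8,.9): print(ang,[np.round((proj(F,C(x,48+55*np.sin(ang),24+55*np.cos(ang)))-o)*400/140) for F,o,x in((f,(180,150),-263),(f,(180,150),2),(g,(190,140),2))])
E
```

```text
False
Fx,Fy chute -0.8688619855888046 -0.3003344535563728 2.245302362979681 [-214.    36.8   22.1] 13.575
0.5 [array([ 21., 201.]), array([247.,  46.]), array([269., 264.])]
0.6 [array([ 17., 201.]), array([243.,  47.]), array([275., 268.])]
0.7 [array([ 13., 202.]), array([239.,  48.]), array([282., 272.])]
0.8 [array([ 10., 204.]), array([235.,  51.]), array([287., 276.])]
0.9 [array([  7., 206.]), array([231.,  53.]), array([292., 281.])]
```

View pics/a5.png

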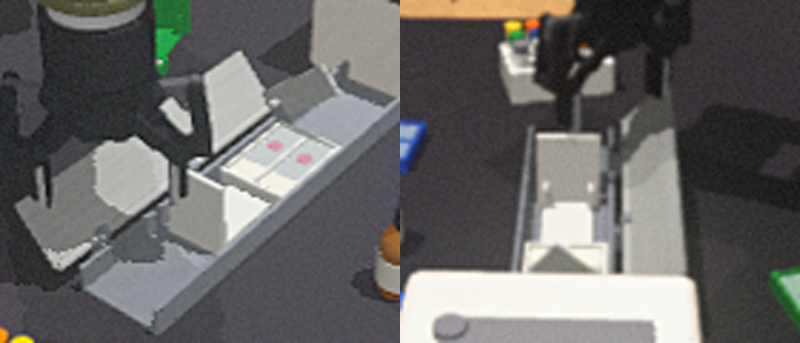

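The finger holds the gate at about 0.7 rad, judging by the paddle corners at (236, 52) and side (285, 270). The other finger is behind the tab. Now I'll push straight along the chute.

```bash
python3 - <<'E'
from h import *
def st(): s=monitor.sense();F=s['contact_force'];print('F',np.round([F@U,F@Vv,F[2]],2),toC(s['position']),round(s['clock'],2))
env.movel(C(-214,38.5,22),velocity=.06)
st()
print(env.movel(C(-160,38.5,22),velocity=.05,guard=12));st()
print(env.movel(C(-108,38.5,22),velocity=.05,guard=12));st()
print(env.movel(C(-80,38.5,22),velocity=.025,guard=6));st()
f=grab('scene');g=grab('side')
a=cv2.resize(f['frame'][130:250,200:340],(400,343),interpolation=cv2.INTER_CUBIC);b=cv2.resize(g['frame'][140:260,190:330],(400,343),interpolation=cv2.INTER_CUBIC)
cv2.imwrite('pics/a6.png',np.hstack([a,b])[:,:,::-1])
print([np.round((proj(f,C(*c))-(200,130))*400/140) for c in((-51,25,70),(-51,-25,70),(19,-31,18))])
E
```

```text
F [-0.2  -1.    0.64] [-214.1   38.4   21.9] 13.93
False
F [-0.3  -1.75  0.75] [-159.9   38.6   21.9] 15.16
False
F [ 1.44 -1.07  0.87] [-107.9   38.6   21.9] 16.35
True
F [-1.92 -1.55  2.07] [-93.   37.9  22.3] 17.03
[array([199., 152.]), array([251., 174.]), array([300., 190.])]
```

View pics/a6.png

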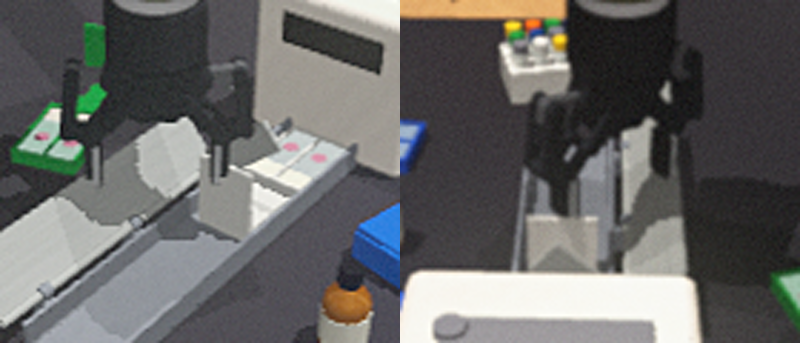

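The tab's top corner is at (250, 175) against (251, 174) predicted for home, and the guard tripped on a firm stop. I'll press once more to confirm, back off, ease the gate shut and leave.

```bash
python3 - <<'E'
from h import *
def st(): s=monitor.sense();F=s['contact_force'];print('F',np.round([F@U,F@Vv,F[2]],2),toC(s['position']),round(s['clock'],2))
print(env.movel(C(-88,38.5,22),velocity=.02,guard=8));st()
env.movel(C(-100,38,22),velocity=.05)
env.movel(C(-100,-11,22),velocity=.06,guard=12);st()
env.movel(C(-110,-11,110),velocity=.15)
env.movel(C(-240,20,240),velocity=.25);env.hold(.3);st()
f=grab('scene');g=grab('wrist')
a=cv2.resize(f['frame'][130:250,200:340],(400,343),interpolation=cv2.INTER_CUBIC);b=cv2.resize(g['frame'],(400,300))
b=np.vstack([b,np.zeros((43,400,3),np.uint8)]);cv2.imwrite('pics/a7.png',np.hstack([a,b])[:,:,::-1])
print([np.round((proj(f,C(*c))-(200,130))*400/140) for c in((-51,25,70),(-51,-25,70),(19,-31,18),(0,-31,38),(-263,48,79),(2,48,79))])
E
```

```text
True
F [-3.28 -0.84  1.58] [-93.   37.5  22.4] 17.34
F [-0.64  0.31  0.06] [-99.9 -10.7  21.9] 18.6
F [ 0.87  0.42 -0.53] [-239.4   19.9  239.5] 20.53
[array([199., 152.]), array([251., 174.]), array([300., 190.]), array([289., 181.]), array([-11., 265.]), array([215., 106.])]
```

View pics/a7.png

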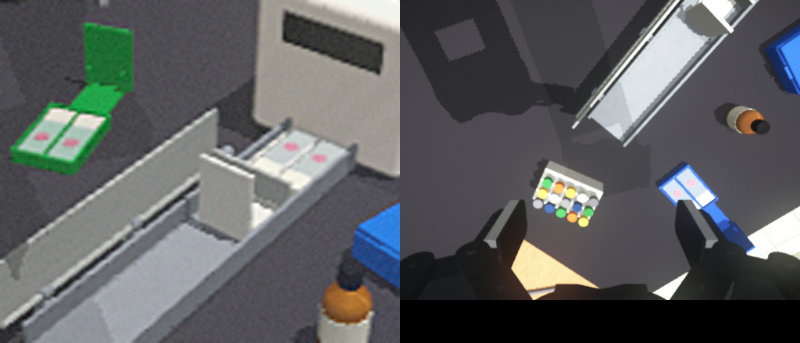

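The gate is shut (leaf corner at about (290, 183) against (289, 181) predicted), and the tab is at its home position. Nothing touches the arm.

```bash
python3 -c "
from h import *
job.hand_in();print(monitor.sense()['clock'])"
```

```text
the job is handed in; nothing more can be done
the job is handed in; nothing more can be done
```

I pushed the tray home under the gate and let the gate shut behind it. The job was handed in at about 20.6 s on the clock, within the 48 s limit; the hand-in gives no verdict.

**What I did:** I first nudged the tray with the gripper shut to about 9 mm short of the gate. Then, with the gripper open and turned 40°, one finger held the paddle at about 0.7 rad while the other pushed the tab along the chute. The push stopped firmly at the end stop, and a second push stopped at the same place. I then backed off, eased the gate shut and withdrew upwards.

**Last checks:**
- **Tray:** in the last camera picture, its tab corner was within about 1 px (picture enlarged about 2.9×) of where it should be when home.
- **Gate:** the leaf and paddle corners were within 2–4 px of the shut position at the same enlargement.
- **Arm and bystanders:** the arm was clear with about 1 N on the tool. The bottle, slide box and vial rack looked undisturbed, though I did not measure them again.

**What disagreed:**
- **Fingertip height:** the fingertips appeared about 20 mm (shut) to 34 mm (open) above the stated tool point, where I expected 0 and 13 mm. My first nudge therefore passed over the tab without moving the tray, and I lowered the later moves to suit.
- **Gate angle:** the camera readings while the gate was held open ranged from 0.6 to 0.75 rad, all above the required 0.46. I then opened it another 1.5 mm before the push.

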